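# Show the balance's seal to the verification camera with the inspection mirror

## Task

Take the inspection mirror with the largest of the three heads out of the rest by its handle, keeping the gripper off its head, and hold the middle of its glass about 13 cm straight out from the round seal on the balance's side, angled so that the weighing station's camera sees the seal in the middle of the glass. Do not bump the station, leave the other two mirrors in the rest and everything else on the counter where it stands. Finish while holding the mirror still in the gripper at that angle, touching nothing else: do not put it down or let go.

Things in the scene. Friction and masses are not known exactly. Their poses are not given: they have to be found in the camera images.
- station: Weighing station, fixed. Origin on the counter under the balance's middle. Stone slab x -180..220, y -145..145, 30 mm thick; grey balance x -125..125, y -90..90, top 102 mm up, display to -x, steel pan 112 mm across at (35, 0), top 117. A 22 mm column at (158, 122) carries a white camera (top 375 mm up) that looks down over the balance to its -y side, where the seal is.
- seal: Round white seal 24 mm across with a dark screw in its middle, on the grey service panel on the -y side of the balance. Origin at the middle of its face, at station (20, -92.5, 75) mm. Its z axis points straight out of the panel (station -y), its x axis is station x, its y axis is up.
- lens (a point): The middle of the front of the camera's lens (black barrel 34 mm across with a ring of small white lamps), at station (140, 80, 310) mm.
- aim_point (a point): Point in the air over the balance, at station (49.7, -49.7, 133.2) mm, on the line lens to seal, 0.752 of the way from the lens. With the glass 130 mm out from the seal and 10 mm higher, the camera sees the seal in the middle of the glass when the line square to the glass at its middle passes this point (it halves the angle between lens and seal).
- rest: White instrument rest, fixed. Origin on the counter under its middle. Plate 135 x 235 x 5 mm; two rails 6 mm thick, tops 49 mm up, run along y at x -50 and +55 mm. Notches 13.5 mm wide, 10 mm deep at y -70, 0, +70: in each pair lies one mirror, level, along the rest's x, head at +x. The mirrors lie in any order.
- mirror_large: Mirror to use: head 56 mm across, largest of three. About 100 g, +-25%. Black handle 12 x 12 mm square, x -75..65 mm, then a thin steel stem to a stiff ball joint at x 110; the head never turns on it. Origin on the handle's axis amid the ribs, between the rails, 45 mm above the counter in the rest. x to the head, z up in the rest. Grip at the origin, across y.
- glass_large: Head of mirror_large, rigid with it: steel-rimmed disc 56 mm across, 5 mm thick. Origin at the middle of the glass face, at mirror_large (120.9, 0, 5.1) mm. z is square to the glass, out of the reflecting face: 25 degrees above the handle's x axis (away from the handle, and up as it lies in the rest). y is mirror_large's y.
- mirror_medium: A look-alike mirror with a head 40 mm across, same handle and origin; it stays in the rest.
- mirror_small: A look-alike mirror with a head 28 mm across, same handle and origin; it stays in the rest.
- pan_vial: Capped orange vial standing on the balance pan, 37 mm across, 66 mm tall, origin under its middle. Leave it.
- vial: Capped orange vial standing on the counter, 37 mm across, 66 mm tall, origin under its middle. Leave it.
- stock_bottle: White jar-shaped stock bottle on the counter, 58 mm across, 95 mm tall, origin under its middle. Leave it.
- syrup_bottle: Amber bottle on the counter, 60 mm across, 150 mm tall, origin under its middle. Leave it.
- count_tray: Blue tablet-counting tray, 125 x 190 x 16 mm, origin under its middle. Leave it.
- caps: Two white vial caps in a stack, 39 mm across, 29 mm tall, origin under the middle. Leave it.

How it is judged:
On the way:
1. The largest mirror is lifted clear of the rest in the gripper (height (world z) of mirror_large above 0.07 m and contact force between the fingers and mirror_large above 1 N and contact force between mirror_large and rest below 0.05 N), for 0.2 s.
At the end, for the whole second after the job is handed in: Largest mirror still in the gripper, handle over 70 mm up, touching nothing else; glass 100-160 mm out from the seal, 30 mm either side, -30 to +40 mm in height; line square to its middle passes the aim point within 15 mm each way. Other mirrors moved under 15 mm, bystanders under 20 mm, upright (all of step 1 and z of glass_large in the frame of seal between 0.1 and 0.16 m and x of glass_large in the frame of seal between -0.03 and 0.03 m and y of glass_large in the frame of seal between -0.03 and 0.04 m and x of aim_point in the frame of glass_large between -0.015 and 0.015 m and y of aim_point in the frame of glass_large between -0.015 and 0.015 m and z of aim_point in the frame of glass_large above 0.05 m and linear speed of mirror_large below 0.02 m/s and angular speed of mirror_large below 0.1 rad/s and contact force between mirror_large and station below 0.05 N and contact force between mirror_large and mirror_medium below 0.05 N and contact force between mirror_large and mirror_small below 0.05 N and contact force between mirror_large and pan_vial below 0.05 N and contact force between mirror_large and vial below 0.05 N and contact force between mirror_large and stock_bottle below 0.05 N and contact force between mirror_large and syrup_bottle below 0.05 N and contact force between mirror_large and count_tray below 0.05 N and contact force between mirror_large and caps below 0.05 N and distance of each of mirror_medium, mirror_small from where it was at the start of the episode below 0.015 m and distance of each of pan_vial, vial, stock_bottle, syrup_bottle, count_tray, caps from where it was at the start of the episode below 0.02 m and angle between each of pan_vial, vial, stock_bottle, syrup_bottle, count_tray, caps's own z axis and vertical below 0.2 rad); the arm keeps its last pose, push and grip.
It fails at once if The gripper presses on the head of the large mirror (contact force between the fingers and glass_large above 1 N).
It fails at once if The weighing station is bumped by the mirror or the robot (over 3 N) (contact force between any of mirror_large, the arm, the fingers and station above 3 N).
It fails at once if One of the smaller mirrors is taken out of the rest (distance of any of mirror_medium, mirror_small from where it was at the start of the episode above 0.03 m).
It fails at once if A bystander is knocked away or over (distance of any of pan_vial, vial, stock_bottle, syrup_bottle, count_tray, caps from where it was at the start of the episode above 0.03 m or angle between any of pan_vial, vial, stock_bottle, syrup_bottle, count_tray, caps's own z axis and vertical above 0.5 rad).
It also fails if it takes over 32 s, if anything falls off the work surface, if the arm or the gripper's body presses on something with over 40 N, if the wrist force passes 120 N, or if a joint passes its speed limit or range.

## Robot

A 6-joint arm with a two-finger parallel gripper is mounted at the origin on the work surface. World frame = base frame: x ahead of the robot, y to its left, z up, the work surface at z = 0. Lengths are in m, angles in rad, forces in N, time in s.
With the tool pointing down it reaches from about 0.35 to 0.8 m from the base axis. Payload 7.3 kg.
Tool frame: the origin (TCP) lies at the very end of the fingers, on their centre line; the grasp point (between the pads) lies 19 mm behind it; z points along the fingers, y is the line along which they close (so a half turn about z gives the same grasp; the last joint's range is limited). The gripper opens to 85 mm and grips with 20 to 120 N. Pads are 22 mm wide; open, the fingers measure 114 mm over their backs; the gripper's body (76 mm by 85 mm) begins 54 mm behind the grasp point. The pads swing forward as they close: fully open they stand 13 mm farther back than shut.
Start: joints at [-1.312, 0.342, 1.524, -0, 1.275, -0.146], TCP at [0.207, -0.483, 0.231] pointing down, gripper open.
Joint ranges: [-2.53, 2.53], [-0.77, 2.02], [0.04, 2.7], [-1, 4.14], [0.28, 2.66], [-3.11, 3.11]. Speed limits (rad/s): [2.57, 2.57, 3.14, 3.14, 3.14, 3.14].

## Interface

Orientations are given as a rotation vector (axis times angle).
In Python, from plant import manip gives the robot as it stands.
- The arm moves only by the tool drive_tool, never from a script. Its argument "plan" is a list of rows, each an object of numbers: "tx", "ty", "tz": the shift along the tool's x, y, z each as a share of 0.025 m, from -1 to 1; "ax", "ay", "az": the turn, a rotation vector about the tool's x, y, z each as a share of 4 degrees, from -1 to 1; "fingers": the closure, from 0 (fully open) to 1 (shut). In form: [{"tx": .., "ty": .., "tz": .., "ax": .., "ay": .., "az": .., "fingers": ..}, ...]. A call has exactly 5 rows; each row shifts and turns the commanded pose from where the row before left it, along the tool's axes as they then stand; what a row does not reach is not made up. A row lasts 1/12 s, in which the tool goes at most 41.7 mm and 7.16 degrees, less where a joint would pass 70% of its speed; a pose out of reach is approached as far as the arm can. A call with a number of a shift or a turn outside -1 to 1 is refused whole. A call with a gripper value outside its range is refused whole. The fingers move at their own pace and stop on an object; "squeeze" is the grip in N (left out, the last holds). Time passes only in rows, so rows that do not move let the fingers close, or fill a call up. It gives the time, the measured TCP pose, the force, the opening and the grip force at its end, in the units of the state.
- manip.get_obs(): the state, without advancing time (a new reading comes with each control period).
- manip.get_image(name): name is "side" or "top" or "wrist"; returns the picture (480x640x3 uint8, blue, green, red); there is no depth.
- manip.calibration(name): a dict with "camera_matrix" (3x3 intrinsics, pixels), "pose" (4x4, takes a point from camera to world coordinates). Camera axes: x right, y up, looking along -z (the intrinsics and any distortion apply to the point x, -y, -z); pixel columns grow to the right and rows downward; lengths in m; the calibration is good to about 2 mm. A picture is of the moment at which its call begins: read the wrist's pose just before it. calibration takes no time and is no camera call; for the wrist camera it gives the pose at the moment of the call.
- manip.job_done(): hands the job in; it is judged then, once.
The state is a dict: "time": time; "q": joint angles; "joint_velocities": joint speeds; "joint_torque": joint torques, N m; "position": TCP position; "tcp_rot": TCP orientation; "force": force on the tool from outside, world axes, zero at the start; "wrist_torque": the same for the moment, N m; "finger_gap": opening from 0.0 (shut) to 1.0 (fully open); "gripper_force": force on a finger pad.
Only numpy, scipy, OpenCV 4.12 (cv2) and the standard library are available. Lean on these libraries where they do the work, as an engineer would, in place of code of your own. Each camera call takes 0.05 s, during which the arm holds its last target. There are 200 camera calls.

## Working session

There is one attempt and no reset: what is moved stays moved. The work goes in short steps, Python scripts to look and compute and a tool call to move; the robot and the scene stay as the last step left them, time stands still between calls to the robot, and variables do not carry over. Pictures are saved under pics/ and viewed, at most 10 in all, crops included, and the job is handed in when it is done.

Besides the shell and the picture viewer there is one more tool, called after "Request:" as name(argument=value, ...) on one line, values as JSON. drive_tool: Moves the arm, as the interface text tells. Its arguments: {"type":"object","properties":{"plan":{"type":"array"},"squeeze":{"type":"number"}},"required":["plan"]}

```bash
mkdir -p pics; ls
python3 - <<'E'
from plant import manip
import cv2,numpy as np
np.set_printoptions(precision=4,suppress=True)
for n in("top","side"):
    c=manip.calibration(n);print(n,c)
    cv2.imwrite(f"pics/{n}0.png",manip.get_image(n))
o=manip.get_obs();print(o)
E
```

```text
pics
top {'camera_matrix': array([[534.1133,   0.    , 321.7191],
       [  0.    , 534.1133, 227.1873],
       [  0.    ,   0.    ,   1.    ]]), 'pose': array([[-0.0221,  0.9979, -0.0611,  0.5186],
       [-0.9995, -0.0206,  0.0244,  0.0727],
       [ 0.0231,  0.0616,  0.9978,  1.3248],
       [ 0.    ,  0.    ,  0.    ,  1.    ]])}
side {'camera_matrix': array([[454.2704,   0.    , 314.7026],
       [  0.    , 454.2704, 239.4718],
       [  0.    ,   0.    ,   1.    ]]), 'pose': array([[-0.9906,  0.0999, -0.0931,  0.4978],
       [-0.1354, -0.6295,  0.7651,  0.7907],
       [ 0.0178,  0.7706,  0.6371,  0.8163],
       [ 0.    ,  0.    ,  0.    ,  1.    ]])}
{'time': 0.1, 'q': array([-1.312 ,  0.3426,  1.5249, -0.    ,  1.2754, -0.146 ]), 'joint_velocities': array([ 0.001 , -0.0029, -0.0016,  0.0012, -0.0003,  0.0002]), 'joint_torque': array([  0.0013, -43.445 , -24.6491,  -0.0002,   0.0047,   0.0001]), 'position': array([ 0.2067, -0.4822,  0.2307]), 'tcp_rot': array([-3.0762, -0.6313,  0.0002]), 'force': array([-0.5202,  0.692 , -0.1524]), 'wrist_torque': array([-0.0187, -0.0097, -0.0155]), 'gripper_force': 0.0, 'finger_gap': 1.0035389110383324}
```

View pics/top0.png

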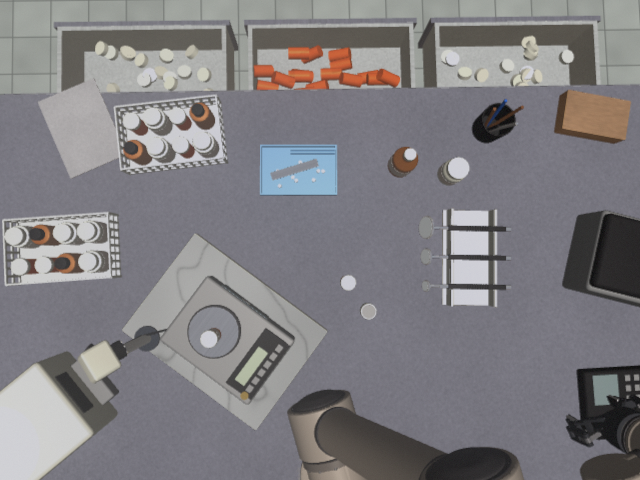

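View pics/side0.png

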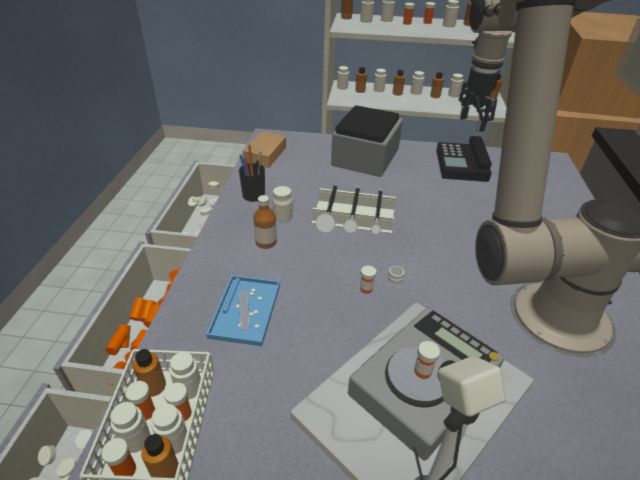

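The top view shows the rest at (470,257), with the largest head at (427,228) in the far slot and heads toward image left. The slab corners are near (195,233), (327,333), (257,431) and (122,328), and the display is at lower right. I'll enlarge both areas.

Run:
```python
import cv2,numpy as np
im=cv2.imread("pics/top0.png")
a=cv2.resize(im[200:315,410:520],None,fx=5,fy=5,interpolation=cv2.INTER_CUBIC)
cv2.imwrite("pics/c1.png",a)
b=cv2.resize(im[225:440,110:340],None,fx=2.7,fy=2.7,interpolation=cv2.INTER_CUBIC)
cv2.imwrite("pics/c2.png",b)
```

```text
(no output)
```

View pics/c1.png

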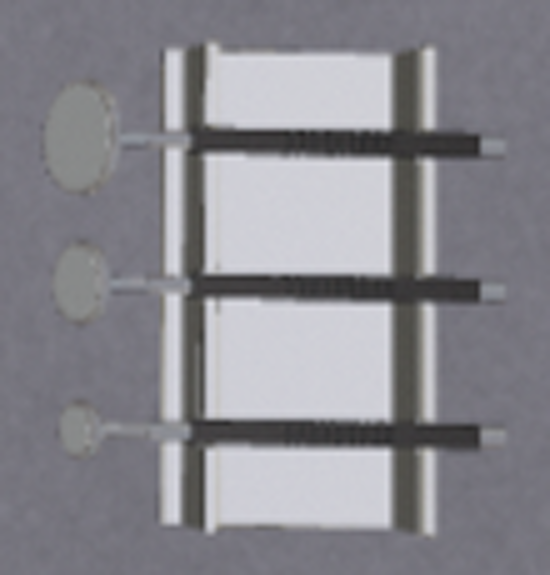

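View pics/c2.png

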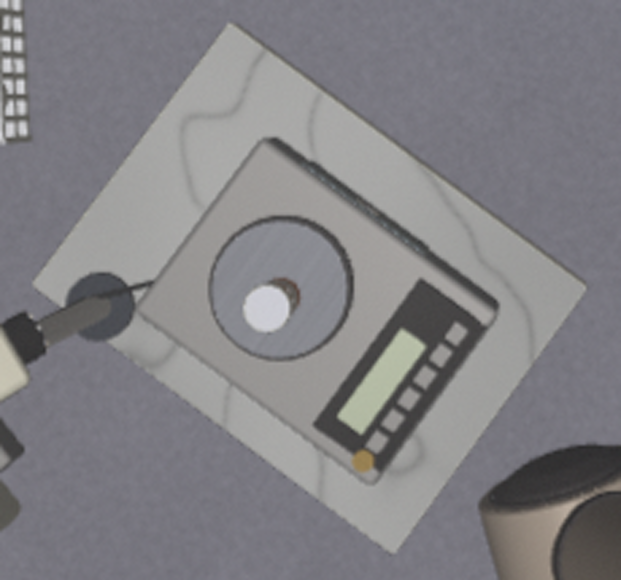

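c1 (5x) shows the large handle's black part from (190,140) to (480,147), and its rail tops at columns 212 and 430. c2 (2.7x) shows the slab corners at (230,23), (586,288), (394,553) and (35,285), and the balance corners and pan at (282,288). The dark service panel is on the upper-right side. Next I'll fit the poses.

```bash
cat > h.py <<'E'
import numpy as np,cv2
from scipy.optimize import least_squares
from scipy.spatial.transform import Rotation as Ro
np.set_printoptions(precision=4,suppress=True)
def proj(c,P):
    T=np.linalg.inv(c["pose"]);p=np.atleast_2d(P)@T[:3,:3].T+T[:3,3]
    p=p*[1,-1,-1];u=p@c["camera_matrix"].T;return u[:,:2]/u[:,2:]
def ray(c,uv,z):
    d=np.linalg.inv(c["camera_matrix"])@[*uv,1.];d=c["pose"][:3,:3]@(d*[1,-1,-1]);o=c["pose"][:3,3]
    return o+d*(z-o[2])/d[2]
def pts(p,L): # p=x,y,yaw
    c,s=np.cos(p[2]),np.sin(p[2]);L=np.asarray(L,float)
    return np.c_[p[0]+c*L[:,0]-s*L[:,1],p[1]+s*L[:,0]+c*L[:,1],L[:,2]]
def fit(c,L,uv,p0):
    r=least_squares(lambda p:(proj(c,pts(p,L))-uv).ravel(),p0,loss="soft_l1")
    return r.x,r.fun.reshape(-1,2) if r.fun.size==2*len(L) else r.fun
def goal(st,tilt=0,gl=(.020,-.2225,.085)):
    """mirror pose (R,origin) in world for the station fit"""
    Rs=Ro.from_euler('z',st[2]).as_matrix();o=np.r_[st[:2],0]
    g=o+Rs@gl;a=o+Rs@[.0497,-.0497,.1332]
    n=(a-g)/np.linalg.norm(a-g);y=np.cross([0,0,1],n);y/=np.linalg.norm(y)
    t=np.deg2rad(25);u=np.cross(n,y) # u: up-ish, glass frame z=n ; mirror x = n rotated down 25
    x=np.cos(t)*n-np.sin(t)*u;z=np.cross(x,y);R=np.c_[x,y,z]
    return R,g-R@[.1209,0,.0051],g,a
E
python3 - <<'E'
from plant import manip
from h import *
c=manip.calibration("top")
S=lambda a:np.array(a)/2.7+[110,225]
L=np.array([[220,-145,30],[-180,-145,30],[-180,145,30],[220,145,30],[125,-90,102],[-125,-90,100],[-125,90,102],[125,90,102],[35,0,117]])/1000
uv=S([(230,23),(586,288),(394,553),(35,285),(268,138),(498,305),(375,485),(138,312),(282,288)])
st,r=fit(c,L,uv,[.3,.25,.95]);print("station",st,np.rad2deg(st[2]));print(r)
C=lambda a:np.array(a)/5+[410,200]
# rest frame: large slot; mirrors origins
for n,l,rr in(("large",(190,140),(480,147)),("med",(190,285),(480,290)),("small",(190,431),(480,436))):
    a=ray(c,C(l),.048);b=ray(c,C(rr),.048);o=b+(a-b)*75/140;d=a-b
    print(n,o,np.rad2deg(np.arctan2(d[1],d[0])),np.linalg.norm(d))
a=ray(c,C((212,140)),.049);b=ray(c,C((430,146)),.049);print("rails",b+(a-b)*50/105,np.linalg.norm(a-b))
R,o,g,a=goal(st);print("goal o",o,"glass",g,"aim",a);print(R)
E
```

```text
station [0.3427 0.2598 0.9181] 52.60100498794555
[[ 0.1848 -1.0916]
 [ 2.1235 -0.9939]
 [ 1.1235  1.0189]
 [-1.235   0.0538]
 [-1.6773 -1.1275]
 [ 1.9683  2.2267]
 [-0.0883  1.4529]
 [-1.7871 -0.6741]
 [-0.0411  0.1223]]
large [ 0.5856 -0.3279  0.048 ] 87.43468947772465 0.140825648508478
med [ 0.5163 -0.3252  0.048 ] 87.75985845516786 0.14035389788180652
small [ 0.4465 -0.3224  0.048 ] 87.6913383788611 0.1398801508663259
rails [ 0.5856 -0.3283  0.049 ] 0.10575767425001693
goal o [0.6133 0.0525 0.1002] glass [0.5317 0.1405 0.085 ] aim [0.4124 0.2691 0.1332]
[[-0.6705 -0.7332 -0.1138]
 [ 0.7228 -0.6801  0.1226]
 [-0.1673  0.      0.9859]]
```

```bash
cat >> h.py <<'E'
def rows(p0,r0,p1,R1,n,f,last=0):
    """n rows from pose (p0,rotvec r0) to (p1,matrix R1)"""
    A=Ro.from_rotvec(r0);B=Ro.from_matrix(R1);w=(A.inv()*B).as_rotvec()
    cp,cr=np.array(p0,float),A
    for k in range(n):
        tp=p0+(np.asarray(p1)-p0)*(k+1)/n;tr=A*Ro.from_rotvec(w*(k+1)/n)
        t=np.round(cr.inv().apply(tp-cp)/.025,2);a=np.round(np.rad2deg((cr.inv()*tr).as_rotvec())/4,2)
        cp=cp+cr.apply(t*.025);cr=cr*Ro.from_rotvec(np.deg2rad(a*4))
        if k%5==0:print()
        print(*(f'{v:g}' for v in [*t,*a,f]),'| ' ,end='')
    print("\nend",cp,cr.as_rotvec(),"err",cp-p1)
def tool_from_mirror(R): return np.c_[R[:,0],-R[:,1],-R[:,2]]
E
python3 - <<'E'
from plant import manip
from h import *
o=manip.get_obs()
R=tool_from_mirror(Ro.from_euler('z',87.7,degrees=True).as_matrix())
rows(o['position'],o['tcp_rot'],[.5855,-.328,.17],R,20,.5)
E
```

```text
0.82 0.02 0.12 -0 -0 -0.81 0.5 | 0.81 0.06 0.12 -0 -0 -0.8 0.5 | 0.82 0.1 0.12 -0 -0 -0.81 0.5 | 0.8 0.16 0.13 -0 -0 -0.81 0.5 | 0.79 0.19 0.12 -0 -0 -0.8 0.5 | 
0.78 0.24 0.12 -0 -0 -0.81 0.5 | 0.77 0.29 0.12 -0 -0.01 -0.8 0.5 | 0.75 0.33 0.12 -0.01 0 -0.81 0.5 | 0.73 0.37 0.12 0 0 -0.81 0.5 | 0.71 0.41 0.12 0 0 -0.8 0.5 | 
0.68 0.45 0.13 0 0 -0.81 0.5 | 0.66 0.48 0.12 0 0 -0.81 0.5 | 0.63 0.53 0.12 -0 0 -0.8 0.5 | 0.6 0.55 0.12 -0 0 -0.81 0.5 | 0.56 0.59 0.12 -0 -0 -0.8 0.5 | 
0.54 0.63 0.12 -0 -0 -0.81 0.5 | 0.49 0.65 0.12 -0 -0 -0.81 0.5 | 0.46 0.67 0.12 -0 -0 -0.8 0.5 | 0.42 0.7 0.13 -0 -0 -0.81 0.5 | 0.38 0.73 0.12 -0.01 -0 -0.81 0.5 | 
end [ 0.5855 -0.328   0.1699] [2.2653 2.1767 0.0007] err [ 0.     -0.     -0.0001]
```

Request:
drive_tool(plan=[{"tx": 0.82,"ty": 0.02,"tz": 0.12,"ax": 0,"ay": 0,"az": -0.81,"fingers": 0.5},{"tx": 0.81,"ty": 0.06,"tz": 0.12,"ax": 0,"ay": 0,"az": -0.8,"fingers": 0.5},{"tx": 0.82,"ty": 0.1,"tz": 0.12,"ax": 0,"ay": 0,"az": -0.81,"fingers": 0.5},{"tx": 0.8,"ty": 0.16,"tz": 0.13,"ax": 0,"ay": 0,"az": -0.81,"fingers": 0.5},{"tx": 0.79,"ty": 0.19,"tz": 0.12,"ax": 0,"ay": 0,"az": -0.8,"fingers": 0.5}])

```text
time: 0.52
position: [0.3021, -0.4434, 0.2155]
tcp_rot: [-2.956, -1.06, 0.0]
force: [0.5, -0.1, -0.3]
finger_gap: 0.499
gripper_force: 0.0
```

Request:
drive_tool(plan=[{"tx": 0.78,"ty": 0.24,"tz": 0.12,"ax": 0,"ay": 0,"az": -0.81,"fingers": 0.5},{"tx": 0.77,"ty": 0.29,"tz": 0.12,"ax": 0,"ay": 0,"az": -0.8,"fingers": 0.5},{"tx": 0.75,"ty": 0.33,"tz": 0.12,"ax": 0,"ay": 0,"az": -0.81,"fingers": 0.5},{"tx": 0.73,"ty": 0.37,"tz": 0.12,"ax": 0,"ay": 0,"az": -0.81,"fingers": 0.5},{"tx": 0.71,"ty": 0.41,"tz": 0.12,"ax": 0,"ay": 0,"az": -0.8,"fingers": 0.5}])

```text
time: 0.93
position: [0.397, -0.4048, 0.2005]
tcp_rot: [-2.778, -1.465, 0.0]
force: [0.7, 0.2, 0.3]
finger_gap: 0.5
gripper_force: 0.0
```

Request:
drive_tool(plan=[{"tx": 0.68,"ty": 0.45,"tz": 0.13,"ax": 0,"ay": 0,"az": -0.81,"fingers": 0.5},{"tx": 0.66,"ty": 0.48,"tz": 0.12,"ax": 0,"ay": 0,"az": -0.81,"fingers": 0.5},{"tx": 0.63,"ty": 0.53,"tz": 0.12,"ax": 0,"ay": 0,"az": -0.8,"fingers": 0.5},{"tx": 0.6,"ty": 0.55,"tz": 0.12,"ax": 0,"ay": 0,"az": -0.81,"fingers": 0.5},{"tx": 0.56,"ty": 0.59,"tz": 0.12,"ax": 0,"ay": 0,"az": -0.8,"fingers": 0.5}])

```text
time: 1.35
position: [0.4915, -0.3663, 0.1851]
tcp_rot: [-2.545, -1.84, 0.0]
force: [-0.0, -0.7, -0.2]
finger_gap: 0.493
gripper_force: 0.0
```

Request:
drive_tool(plan=[{"tx": 0.54,"ty": 0.63,"tz": 0.12,"ax": 0,"ay": 0,"az": -0.81,"fingers": 0.5},{"tx": 0.49,"ty": 0.65,"tz": 0.12,"ax": 0,"ay": 0,"az": -0.81,"fingers": 0.5},{"tx": 0.46,"ty": 0.67,"tz": 0.12,"ax": 0,"ay": 0,"az": -0.8,"fingers": 0.5},{"tx": 0.42,"ty": 0.7,"tz": 0.13,"ax": 0,"ay": 0,"az": -0.81,"fingers": 0.5},{"tx": 0.38,"ty": 0.73,"tz": 0.12,"ax": 0,"ay": 0,"az": -0.81,"fingers": 0.5}])

```text
time: 1.77
position: [0.5863, -0.3278, 0.1697]
tcp_rot: [-2.261, -2.179, 0.0]
force: [-0.4, -1.1, -0.4]
finger_gap: 0.497
gripper_force: 0.0
```

Run:
```python
from plant import manip
from h import *
manip.get_image("top")
o=manip.get_obs();print(o['time'],o['position'],o['tcp_rot'],o['q'],o['finger_gap'])
c=manip.calibration("wrist");print(c['pose'][:3,3])
cv2.imwrite("pics/w1.png",manip.get_image("wrist"))
y=np.deg2rad(87.7)
print(proj(c,pts([.5855,-.328,y],[[-.075,0,.051],[0,0,.051],[.065,0,.051],[0,-.07,.051],[.1209,0,.0501]])))
```

```text
1.8167 [ 0.5891 -0.3256  0.1688] [-2.2554 -2.1854 -0.0026] [-0.6195  0.6655  1.1546  0.0019  1.3222 -0.5885] 0.49857851843151113
[ 0.5909 -0.2458  0.312 ]
[[312.3358 323.0254]
 [312.8615 227.4946]
 [313.3954 130.4609]
 [414.2325 228.3092]
 [313.9386  33.9488]]
```

View pics/w1.png

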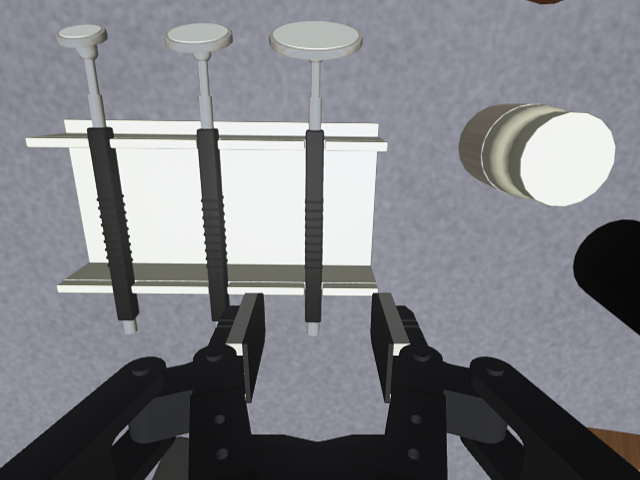

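The wrist view shows the large handle from (314,131) to (313,322), which matches the prediction. The stock bottle is on the right, so I'll check its clearance and plan the descent.

Run:
```python
from plant import manip
from h import *
o=manip.get_obs();print(o['position'],o['joint_velocities'])
c=manip.calibration("top")
for n,u,z in(("stock",(458,168),.095),("syrup",(409,154),.15),("vial",(348,282),.066),("caps",(369,311),.029)):print(n,ray(c,u,z))
R=tool_from_mirror(Ro.from_euler('z',87.7,degrees=True).as_matrix())
rows(o['position'],o['tcp_rot'],[.5855,-.328,.026],R,10,.5)
```

```text
[ 0.5875 -0.3264  0.1689] [-0.0421 -0.0309  0.0442 -0.0247  0.0011  0.0347]
stock [ 0.7259 -0.2789  0.095 ]
syrup [ 0.7501 -0.1544  0.15  ]
vial [ 0.4654 -0.0169  0.066 ]
caps [ 0.3931 -0.0686  0.029 ]

-0.01 -0.01 0.57 -0 -0 0.01 0.5 | -0.01 -0 0.57 -0 -0 0 0.5 | -0 -0.01 0.57 -0 -0.01 0.01 0.5 | -0.01 -0.01 0.58 -0.01 0 0.01 0.5 | -0.01 -0.01 0.57 0 -0 0 0.5 | 
-0 -0 0.57 0 -0 0.01 0.5 | -0.01 -0.01 0.57 0 -0.01 0 0.5 | -0.01 -0.01 0.57 -0 0 0.01 0.5 | -0 -0.01 0.57 -0 0 0.01 0.5 | -0.01 -0 0.58 -0 -0 0 0.5 | 
end [ 0.5856 -0.328   0.0259] [-2.2652 -2.1764  0.0001] err [ 0.0001  0.     -0.0001]
```

Request:
drive_tool(plan=[{"tz": 0.7,"fingers": 0.5},{"tz": 0.7,"fingers": 0.5},{"tz": 0.7,"fingers": 0.5},{"tz": 0.7,"fingers": 0.5},{"tz": 0.7,"fingers": 0.5}])

```text
validation failed for argument at $.pl...
```

Request:
drive_tool(plan=[{"tz": 0.6,"fingers": 0.5},{"tz": 0.5,"fingers": 0.5},{"tz": 0.5,"fingers": 0.5},{"tz": 0.4,"fingers": 0.5},{"tz": 0.25,"fingers": 0.5}])

```text
validation failed for argument at $.pl...
```

Request:
drive_tool(plan=[{"fingers": 0.5},{"fingers": 0.5},{"fingers": 0.75},{"fingers": 0.9},{"fingers": 1}], squeeze=70)

```text
validation failed for argument at $.pl...
```

Request:
drive_tool(plan=[{"fingers": 1},{"fingers": 1},{"fingers": 1},{"fingers": 1},{"fingers": 1}])

```text
validation failed for argument at $.pl...
```

All keys are required, so I'll resend with every key filled in.

Request:
drive_tool(plan=[{"tx": 0,"ty": 0,"tz": 0.7,"ax": 0,"ay": 0,"az": 0,"fingers": 0.5},{"tx": 0,"ty": 0,"tz": 0.7,"ax": 0,"ay": 0,"az": 0,"fingers": 0.5},{"tx": 0,"ty": 0,"tz": 0.7,"ax": 0,"ay": 0,"az": 0,"fingers": 0.5},{"tx": 0,"ty": 0,"tz": 0.7,"ax": 0,"ay": 0,"az": 0,"fingers": 0.5},{"tx": 0,"ty": 0,"tz": 0.7,"ax": 0,"ay": 0,"az": 0,"fingers": 0.5}])

```text
time: 2.28
position: [0.5847, -0.3287, 0.0821]
tcp_rot: [-2.266, -2.175, 0.001]
force: [0.0, 0.1, 0.4]
finger_gap: 0.499
gripper_force: 0.0
```

Request:
drive_tool(plan=[{"tx": 0,"ty": 0,"tz": 0.6,"ax": 0,"ay": 0,"az": 0,"fingers": 0.5},{"tx": 0,"ty": 0,"tz": 0.5,"ax": 0,"ay": 0,"az": 0,"fingers": 0.5},{"tx": 0,"ty": 0,"tz": 0.5,"ax": 0,"ay": 0,"az": 0,"fingers": 0.5},{"tx": 0,"ty": 0,"tz": 0.4,"ax": 0,"ay": 0,"az": 0,"fingers": 0.5},{"tx": 0,"ty": 0,"tz": 0.25,"ax": 0,"ay": 0,"az": 0,"fingers": 0.5}])

```text
time: 2.7
position: [0.5851, -0.3284, 0.0255]
tcp_rot: [-2.265, -2.175, 0.001]
force: [-0.5, -0.0, 0.0]
finger_gap: 0.501
gripper_force: 0.0
```

Request:
drive_tool(plan=[{"tx": 0,"ty": 0,"tz": 0,"ax": 0,"ay": 0,"az": 0,"fingers": 0.5},{"tx": 0,"ty": 0,"tz": 0,"ax": 0,"ay": 0,"az": 0,"fingers": 0.5},{"tx": 0,"ty": 0,"tz": 0,"ax": 0,"ay": 0,"az": 0,"fingers": 0.7},{"tx": 0,"ty": 0,"tz": 0,"ax": 0,"ay": 0,"az": 0,"fingers": 0.8},{"tx": 0,"ty": 0,"tz": 0,"ax": 0,"ay": 0,"az": 0,"fingers": 1}], squeeze=70)

```text
time: 3.12
position: [0.5862, -0.3288, 0.0279]
tcp_rot: [2.264, 2.175, 0.0]
force: [0.7, -0.7, 0.5]
finger_gap: 0.123
gripper_force: 68.1
```

Request:
drive_tool(plan=[{"tx": 0,"ty": 0,"tz": 0,"ax": 0,"ay": 0,"az": 0,"fingers": 1},{"tx": 0,"ty": 0,"tz": 0,"ax": 0,"ay": 0,"az": 0,"fingers": 1},{"tx": 0,"ty": 0,"tz": 0,"ax": 0,"ay": 0,"az": 0,"fingers": 1},{"tx": 0,"ty": 0,"tz": 0,"ax": 0,"ay": 0,"az": 0,"fingers": 1},{"tx": 0,"ty": 0,"tz": 0,"ax": 0,"ay": 0,"az": 0,"fingers": 1}])

```text
time: 3.53
position: [0.5863, -0.3288, 0.0279]
tcp_rot: [2.264, 2.175, 0.001]
force: [-0.3, 0.7, 5.5]
finger_gap: 0.125
gripper_force: 68.9
```

Request:
drive_tool(plan=[{"tx": 0,"ty": 0,"tz": -0.2,"ax": 0,"ay": 0,"az": 0,"fingers": 1},{"tx": 0,"ty": 0,"tz": -0.4,"ax": 0,"ay": 0,"az": 0,"fingers": 1},{"tx": 0,"ty": 0,"tz": -0.5,"ax": 0,"ay": 0,"az": 0,"fingers": 1},{"tx": 0,"ty": 0,"tz": -0.6,"ax": 0,"ay": 0,"az": 0,"fingers": 1},{"tx": 0,"ty": 0,"tz": -0.6,"ax": 0,"ay": 0,"az": 0,"fingers": 1}])

```text
time: 3.95
position: [0.5852, -0.3283, 0.0853]
tcp_rot: [-2.264, -2.176, 0.001]
force: [1.0, 0.1, -1.4]
finger_gap: 0.124
gripper_force: 69.2
```

Request:
drive_tool(plan=[{"tx": 0,"ty": 0,"tz": -0.6,"ax": 0,"ay": 0,"az": 0,"fingers": 1},{"tx": 0,"ty": 0,"tz": -0.6,"ax": 0,"ay": 0,"az": 0,"fingers": 1},{"tx": 0,"ty": 0,"tz": -0.6,"ax": 0,"ay": 0,"az": 0,"fingers": 1},{"tx": 0,"ty": 0,"tz": -0.5,"ax": 0,"ay": 0,"az": 0,"fingers": 1},{"tx": 0,"ty": 0,"tz": -0.3,"ax": 0,"ay": 0,"az": 0,"fingers": 1}])

```text
time: 4.37
position: [0.5858, -0.3288, 0.1519]
tcp_rot: [2.264, 2.175, 0.0]
force: [0.6, -0.4, -1.4]
finger_gap: 0.123
gripper_force: 69.2
```

Request:
drive_tool(plan=[{"tx": 0,"ty": 0,"tz": 0,"ax": 0,"ay": 0,"az": 0,"fingers": 1},{"tx": 0,"ty": 0,"tz": 0,"ax": 0,"ay": 0,"az": 0,"fingers": 1},{"tx": 0,"ty": 0,"tz": 0,"ax": 0,"ay": 0,"az": 0,"fingers": 1},{"tx": 0,"ty": 0,"tz": 0,"ax": 0,"ay": 0,"az": 0,"fingers": 1},{"tx": 0,"ty": 0,"tz": 0,"ax": 0,"ay": 0,"az": 0,"fingers": 1}])

```text
time: 4.78
position: [0.5853, -0.3282, 0.1483]
tcp_rot: [-2.264, -2.175, 0.001]
force: [-0.1, -0.6, -1.4]
finger_gap: 0.121
gripper_force: 69.2
```

Run:
```python
from plant import manip
from h import *
o=manip.get_obs();print(o['position'],o['tcp_rot'],o['gripper_force'],o['joint_velocities'])
c=manip.calibration("wrist")
im=manip.get_image("wrist");t=manip.get_image("top");cv2.imwrite("pics/t2.png",t)
RT=Ro.from_rotvec(o['tcp_rot']).as_matrix()
# mirror frame if grasped ideally
RM=np.c_[RT[:,0],-RT[:,1],-RT[:,2]];om=o['position']+RT@[0,0,-.019]
th=np.linspace(0,2*np.pi,24)
s,k=np.sin(np.deg2rad(25)),np.cos(np.deg2rad(25))
G=np.array([[-s,0,k],[0,-1,0],[k,0,s]])
ring=np.array([.1209,0,.0051])+.028*(np.cos(th)[:,None]*G[0]+np.sin(th)[:,None]*G[1])
b=cv2.resize(im[0:360,100:540],None,fx=1.8,fy=1.6)
for p in np.r_[proj(c,om+ring@RM.T),proj(c,om+np.array([[.065,0,.006],[-.075,0,.006],[.1209,0,.0051]])@RM.T)]:
    cv2.circle(b,tuple(int(v) for v in (p-[100,0])*[1.8,1.6]),2,(0,0,255),-1)
cv2.imwrite("pics/w2.png",b)
st=[.3427,.2598,.9181]
R,og,g,a=goal(st);RG=tool_from_mirror(R);pt=og+RG@[0,0,.019]
print(pt,Ro.from_matrix(RG).as_rotvec())
rows(o['position'],o['tcp_rot'],[pt[0],pt[1],.175],RG,20,1)
```

```text
[ 0.5853 -0.3282  0.1483] [-2.2641 -2.1755  0.0006] 69.20136094093323 [ 0.0005 -0.0017 -0.0051 -0.0005  0.001   0.0006]
[0.6154 0.0502 0.0815] [ 1.1942  2.7367 -0.1006]

0.76 0.03 -0.05 -0.05 -0.12 -0.56 1 | 0.76 0.06 -0.06 -0.05 -0.11 -0.57 1 | 0.75 0.09 -0.07 -0.04 -0.12 -0.56 1 | 0.75 0.12 -0.07 -0.05 -0.11 -0.56 1 | 0.74 0.15 -0.07 -0.05 -0.12 -0.56 1 | 
0.73 0.18 -0.08 -0.05 -0.11 -0.57 1 | 0.73 0.2 -0.09 -0.05 -0.12 -0.56 1 | 0.72 0.24 -0.09 -0.05 -0.11 -0.56 1 | 0.71 0.26 -0.1 -0.04 -0.12 -0.57 1 | 0.69 0.3 -0.1 -0.05 -0.11 -0.56 1 | 
0.68 0.32 -0.1 -0.05 -0.12 -0.56 1 | 0.67 0.34 -0.11 -0.05 -0.11 -0.56 1 | 0.66 0.38 -0.12 -0.05 -0.12 -0.57 1 | 0.63 0.39 -0.12 -0.05 -0.11 -0.56 1 | 0.62 0.43 -0.12 -0.04 -0.12 -0.56 1 | 
0.61 0.45 -0.12 -0.05 -0.11 -0.57 1 | 0.58 0.47 -0.13 -0.05 -0.12 -0.56 1 | 0.56 0.49 -0.13 -0.05 -0.11 -0.56 1 | 0.54 0.52 -0.14 -0.05 -0.12 -0.56 1 | 0.53 0.54 -0.13 -0.04 -0.11 -0.57 1 | 
end [0.6154 0.0503 0.1749] [ 1.194   2.7371 -0.1009] err [-0.0001  0.0001 -0.0001]
```

View pics/w2.png

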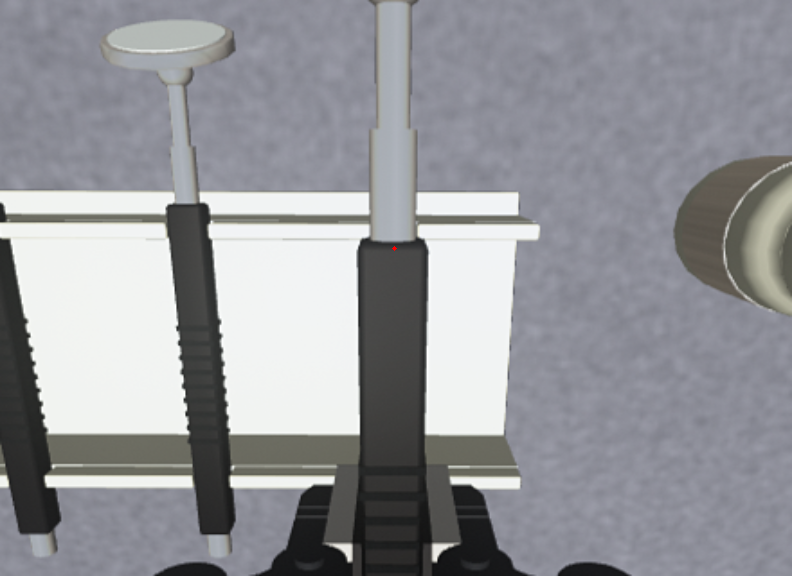

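The wrist view shows the predicted handle end (394,248) on the real one, so the grasp is as planned. Next is the carry.

Request:
drive_tool(plan=[{"tx": 0.76,"ty": 0.03,"tz": -0.05,"ax": -0.05,"ay": -0.12,"az": -0.56,"fingers": 1},{"tx": 0.76,"ty": 0.06,"tz": -0.06,"ax": -0.05,"ay": -0.11,"az": -0.57,"fingers": 1},{"tx": 0.75,"ty": 0.09,"tz": -0.07,"ax": -0.04,"ay": -0.12,"az": -0.56,"fingers": 1},{"tx": 0.75,"ty": 0.12,"tz": -0.07,"ax": -0.05,"ay": -0.11,"az": -0.56,"fingers": 1},{"tx": 0.74,"ty": 0.15,"tz": -0.07,"ax": -0.05,"ay": -0.12,"az": -0.56,"fingers": 1}])

```text
time: 5.3
position: [0.5931, -0.2329, 0.1557]
tcp_rot: [2.013, 2.359, -0.028]
force: [0.4, 0.2, -1.3]
finger_gap: 0.12
gripper_force: 69.2
```

Request:
drive_tool(plan=[{"tx": 0.73,"ty": 0.18,"tz": -0.08,"ax": -0.05,"ay": -0.11,"az": -0.57,"fingers": 1},{"tx": 0.73,"ty": 0.2,"tz": -0.09,"ax": -0.05,"ay": -0.12,"az": -0.56,"fingers": 1},{"tx": 0.72,"ty": 0.24,"tz": -0.09,"ax": -0.05,"ay": -0.11,"az": -0.56,"fingers": 1},{"tx": 0.71,"ty": 0.26,"tz": -0.1,"ax": -0.04,"ay": -0.12,"az": -0.57,"fingers": 1},{"tx": 0.69,"ty": 0.3,"tz": -0.1,"ax": -0.05,"ay": -0.11,"az": -0.56,"fingers": 1}])

```text
time: 5.72
position: [0.6007, -0.1382, 0.1624]
tcp_rot: [1.748, 2.514, -0.053]
force: [0.2, -0.3, -0.8]
finger_gap: 0.121
gripper_force: 69.2
```

Request:
drive_tool(plan=[{"tx": 0.68,"ty": 0.32,"tz": -0.1,"ax": -0.05,"ay": -0.12,"az": -0.56,"fingers": 1},{"tx": 0.67,"ty": 0.34,"tz": -0.11,"ax": -0.05,"ay": -0.11,"az": -0.56,"fingers": 1},{"tx": 0.66,"ty": 0.38,"tz": -0.12,"ax": -0.05,"ay": -0.12,"az": -0.57,"fingers": 1},{"tx": 0.63,"ty": 0.39,"tz": -0.12,"ax": -0.05,"ay": -0.11,"az": -0.56,"fingers": 1},{"tx": 0.62,"ty": 0.43,"tz": -0.12,"ax": -0.04,"ay": -0.12,"az": -0.56,"fingers": 1}])

```text
time: 6.13
position: [0.6082, -0.0438, 0.1691]
tcp_rot: [1.474, 2.639, -0.078]
force: [0.2, 0.7, -0.7]
finger_gap: 0.126
gripper_force: 69.2
```

Request:
drive_tool(plan=[{"tx": 0.61,"ty": 0.45,"tz": -0.12,"ax": -0.05,"ay": -0.11,"az": -0.57,"fingers": 1},{"tx": 0.58,"ty": 0.47,"tz": -0.13,"ax": -0.05,"ay": -0.12,"az": -0.56,"fingers": 1},{"tx": 0.56,"ty": 0.49,"tz": -0.13,"ax": -0.05,"ay": -0.11,"az": -0.56,"fingers": 1},{"tx": 0.54,"ty": 0.52,"tz": -0.14,"ax": -0.05,"ay": -0.12,"az": -0.56,"fingers": 1},{"tx": 0.53,"ty": 0.54,"tz": -0.13,"ax": -0.04,"ay": -0.11,"az": -0.57,"fingers": 1}])

```text
time: 6.55
position: [0.6156, 0.051, 0.1755]
tcp_rot: [1.191, 2.736, -0.102]
force: [0.4, -0.2, -0.9]
finger_gap: 0.123
gripper_force: 69.2
```

Request:
drive_tool(plan=[{"tx": 0,"ty": 0,"tz": 0,"ax": 0,"ay": 0,"az": 0,"fingers": 1},{"tx": 0,"ty": 0,"tz": 0,"ax": 0,"ay": 0,"az": 0,"fingers": 1},{"tx": 0,"ty": 0,"tz": 0,"ax": 0,"ay": 0,"az": 0,"fingers": 1},{"tx": 0,"ty": 0,"tz": 0,"ax": 0,"ay": 0,"az": 0,"fingers": 1},{"tx": 0,"ty": 0,"tz": 0,"ax": 0,"ay": 0,"az": 0,"fingers": 1}])

```text
time: 6.97
position: [0.6157, 0.0491, 0.1755]
tcp_rot: [1.196, 2.735, -0.102]
force: [-0.3, 0.2, -0.3]
finger_gap: 0.122
gripper_force: 69.2
```

Run:
```python
from plant import manip
from h import *
o=manip.get_obs();print(o['time'],o['position'],o['tcp_rot'],o['q'])
c=manip.calibration("wrist");im=manip.get_image("wrist");cv2.imwrite("pics/w3.png",im)
st=[.3427,.2598,.9181]
L=np.array([[220,-145,30],[-180,-145,30],[125,-90,102],[-125,-90,102],[20,-92.5,75]])/1000
print(proj(c,pts(st,L)))
R,og,g,a=goal(st);RG=tool_from_mirror(R);pt=og+RG@[0,0,.019]
rows(o['position'],o['tcp_rot'],pt,RG,10,1)
```

```text
6.9667 [0.6157 0.0491 0.1755] [ 1.1956  2.7347 -0.102 ] [ 0.0199  0.5048  1.4386 -0.143   1.0893 -0.6672]
[[ 726.0421 -307.4946]
 [ -75.7239 -112.9377]
 [ 649.1141 -754.655 ]
 [-236.2101 -461.3736]
 [ 253.5384 -488.1233]]

0.07 0 0.37 -0 0 -0 1 | 0.07 0 0.37 -0 0 -0 1 | 0.06 0.01 0.37 -0 0.01 -0.01 1 | 0.07 -0 0.37 -0 -0 0 1 | 0.07 0 0.37 -0 0 0 1 | 
0.06 0 0.37 -0 0 -0 1 | 0.07 0.01 0.37 -0 0.01 -0 1 | 0.07 -0 0.37 -0.01 -0 -0.01 1 | 0.07 0 0.37 0 -0 0 1 | 0.06 0 0.37 0 0 0 1 | 
end [0.6154 0.0501 0.0815] [ 1.194   2.7366 -0.1004] err [-0.     -0.0001 -0.    ]
```

View pics/w3.png

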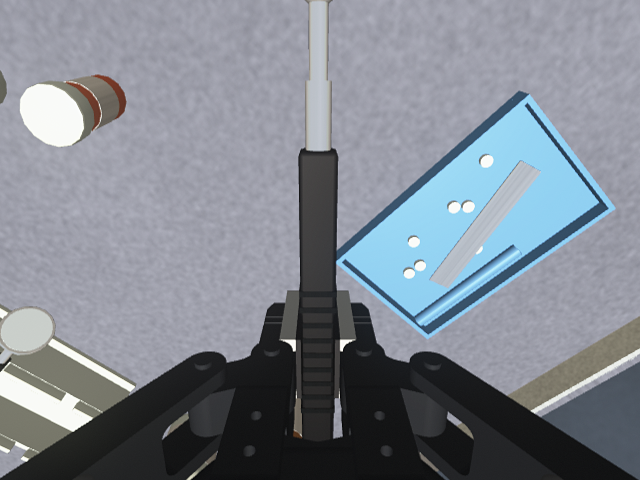

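The wrist view shows the mirror held straight, with the tray low on the right and the vial at upper left, both clear. I'll descend.

Request:
drive_tool(plan=[{"tx": 0.06,"ty": 0,"tz": 0.3,"ax": 0,"ay": 0,"az": 0,"fingers": 1},{"tx": 0.07,"ty": 0,"tz": 0.4,"ax": 0,"ay": 0,"az": 0,"fingers": 1},{"tx": 0.07,"ty": 0,"tz": 0.45,"ax": 0,"ay": 0,"az": 0,"fingers": 1},{"tx": 0.07,"ty": 0,"tz": 0.45,"ax": 0,"ay": 0,"az": 0,"fingers": 1},{"tx": 0.07,"ty": 0,"tz": 0.45,"ax": 0,"ay": 0,"az": 0,"fingers": 1}])

```text
time: 7.43
position: [0.6154, 0.0497, 0.1219]
tcp_rot: [1.194, 2.736, -0.102]
force: [0.9, -0.1, -1.3]
finger_gap: 0.124
gripper_force: 69.2
```

Request:
drive_tool(plan=[{"tx": 0.07,"ty": 0,"tz": 0.4,"ax": 0,"ay": 0,"az": 0,"fingers": 1},{"tx": 0.07,"ty": 0,"tz": 0.4,"ax": 0,"ay": 0,"az": 0,"fingers": 1},{"tx": 0.07,"ty": 0,"tz": 0.35,"ax": 0,"ay": 0,"az": 0,"fingers": 1},{"tx": 0.06,"ty": 0,"tz": 0.3,"ax": 0,"ay": 0,"az": 0,"fingers": 1},{"tx": 0.05,"ty": 0,"tz": 0.2,"ax": 0,"ay": 0,"az": 0,"fingers": 1}])

```text
time: 7.85
position: [0.6149, 0.0506, 0.0804]
tcp_rot: [1.194, 2.736, -0.102]
force: [-0.3, 0.3, -0.2]
finger_gap: 0.118
gripper_force: 69.2
```

Request:
drive_tool(plan=[{"tx": 0,"ty": 0,"tz": 0,"ax": 0,"ay": 0,"az": 0,"fingers": 1},{"tx": 0,"ty": 0,"tz": 0,"ax": 0,"ay": 0,"az": 0,"fingers": 1},{"tx": 0,"ty": 0,"tz": 0,"ax": 0,"ay": 0,"az": 0,"fingers": 1},{"tx": 0,"ty": 0,"tz": 0,"ax": 0,"ay": 0,"az": 0,"fingers": 1},{"tx": 0,"ty": 0,"tz": 0,"ax": 0,"ay": 0,"az": 0,"fingers": 1}])

```text
time: 8.27
position: [0.6156, 0.0506, 0.0823]
tcp_rot: [1.193, 2.734, -0.101]
force: [0.5, 0.9, -1.2]
finger_gap: 0.125
gripper_force: 69.2
```

```bash
cat > v.py <<'E'
from plant import manip
from h import *
import sys
o=manip.get_obs();print(o['time'],o['position'],o['tcp_rot'],o['force'])
st=[.3427,.2598,.9181]
RT=Ro.from_rotvec(o['tcp_rot']).as_matrix();RM=np.c_[RT[:,0],-RT[:,1],-RT[:,2]];om=o['position']-RT[:,2]*.019
k,s=np.cos(np.deg2rad(25)),np.sin(np.deg2rad(25))
RGl=RM@np.c_[[s,0,-k],[0,1,0],[k,0,s]];g=om+RM@[.1209,0,.0051]
_,_,_,a=goal(st);Rs=Ro.from_euler('z',st[2]).as_matrix()
print("glass in station",Rs.T@(g-np.r_[st[:2],0]),"aim in glass",RGl.T@(a-g))
th=np.linspace(0,2*np.pi,16)
ring=g+.028*(np.cos(th)[:,None]*RGl[:,0]+np.sin(th)[:,None]*RGl[:,1])
L=np.array([[220,-145,30],[-180,-145,30],[-180,145,30],[125,-90,102],[-125,-90,102],[-125,90,102],[35,0,117],[35,56,117],[91,0,117],[20,-92.5,75]])/1000
H=om+np.array([[.065,0,0],[-.075,0,0]])@RM.T
out=[]
for n,(x0,y0,x1,y1),f in(("top",(100,150,360,440),2),("side",(280,180,540,470),2)):
    c=manip.calibration(n);b=cv2.resize(manip.get_image(n)[y0:y1,x0:x1],None,fx=f,fy=f,interpolation=cv2.INTER_CUBIC)
    b=cv2.resize(b,(400,446)) if 0 else b
    for P,col in((ring,(0,0,255)),(pts(st,L),(255,0,255)),(H,(0,255,0))):
        for p in proj(c,P):cv2.circle(b,tuple(int(v) for v in (p-[x0,y0]+.5)*f),1,col,-1)
    cv2.imwrite(f"pics/{sys.argv[1]}_{n}.png",b)
E
python3 v.py f1
```

```text
8.2667 [0.6156 0.0506 0.0823] [ 1.1929  2.7344 -0.1008] [ 0.4866  0.8781 -1.1651]
glass in station [ 0.0204 -0.2224  0.0855] aim in glass [-0.      0.0003  0.1816]
```

View pics/f1_top.png

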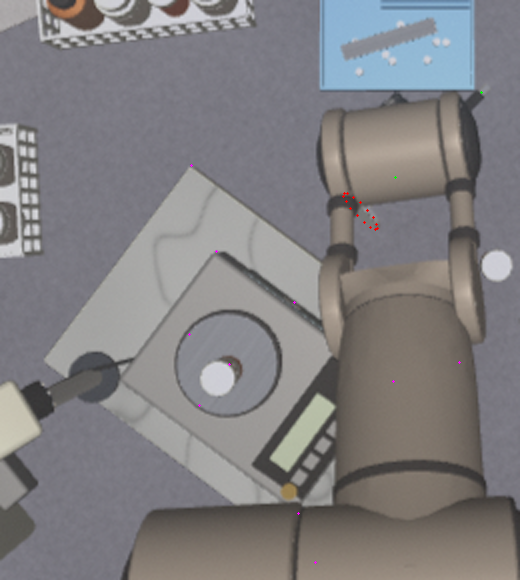

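View pics/f1_side.png

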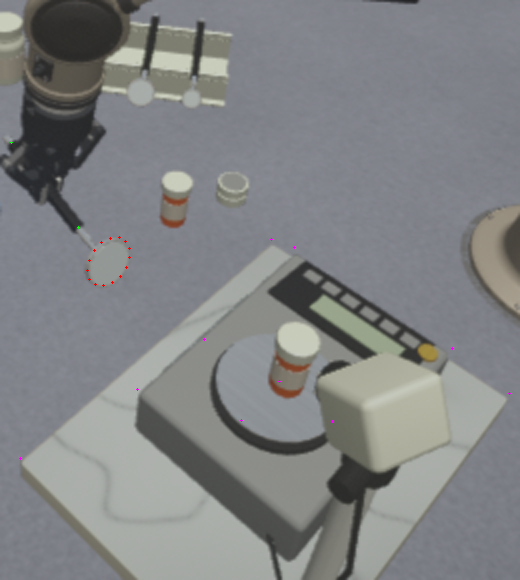

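The top view has the arm hiding the mirror, and the station overlay is within about 1 px. In the side view the predicted glass ring sits on the real glass at (109,262), but the station overlay is about 3–4 px high. I'll refit the station with both cameras.

Run:
```python
from plant import manip
from h import *
ct,cs=manip.calibration("top"),manip.calibration("side")
L=np.array([[220,-145,30],[-180,-145,30],[-180,145,30],[220,145,30],[123,-88,102],[-123,-88,102],[-123,88,102],[123,88,102],[35,0,117]])/1000
ut=np.array([(230,23),(586,288),(394,553),(35,285),(268,138),(498,305),(375,485),(138,312),(282,288)])/2.7+[110,225]
Ls=L[[0,1,2,4,5,6,7,8]]
us=np.array([(22,465),(278,247),(506,397),(140,397),(297,257),(447,352),(292,530),(280,391)])/2+[280,180]
print("top",fit(ct,L,ut,[.34,.26,.92])[0]);p,r=fit(cs,Ls,us,[.34,.26,.92]);print("side",p);print(r)
r=least_squares(lambda p:np.r_[(proj(ct,pts(p,L))-ut).ravel(),(proj(cs,pts(p,Ls))-us).ravel()],[.34,.26,.92],loss="soft_l1")
print("both",r.x)
o=manip.get_obs();RT=Ro.from_rotvec(o['tcp_rot']).as_matrix();RM=np.c_[RT[:,0],-RT[:,1],-RT[:,2]];om=o['position']-RT[:,2]*.019
k,s=np.cos(np.deg2rad(25)),np.sin(np.deg2rad(25))
G=RM@np.c_[[s,0,-k],[0,1,0],[k,0,s]];g=om+RM@[.1209,0,.0051]
for st in(p,r.x):
    _,_,_,a=goal(st);Rs=Ro.from_euler('z',st[2]).as_matrix()
    print(Rs.T@(g-np.r_[st[:2],0]),G.T@(a-g))
```

```text
top [0.3428 0.2598 0.9178]
side [0.3421 0.2668 0.9186]
[[-1.6173 -0.0026]
 [-3.3934 -1.8873]
 [ 2.1841  0.7005]
 [-0.3347 -0.8824]
 [-0.9937 -1.8277]
 [ 1.8111  0.8633]
 [ 5.8507  1.4419]
 [-0.2655 -1.8426]]
both [0.3423 0.2632 0.9165]
[ 0.015  -0.2271  0.0853] [ 0.0013 -0.0041  0.1869]
[ 0.0182 -0.2247  0.0853] [ 0.0006 -0.0018  0.1841]
```

Even with the station pose from the side camera alone, the aim error is 4 mm or less (15 mm allowed) and the glass is about 131–135 mm out. That is well inside the limits, so I'll hand in.

```bash
python3 -c "
from plant import manip
o=manip.get_obs();print(o['time'],o['joint_velocities'],o['gripper_force']);print(manip.job_done())"
```

```text
8.3667 [-0.00089306  0.00188251  0.00183739  0.00013788 -0.00064162 -0.0001015 ] 69.2315661907196
the job is handed in; nothing more can be done
None
```

I handed the job in at 8.4 s with the arm holding the largest mirror still, its glass about 13 cm out from the seal; by my measurements the aim line passes within about 4 mm of the aim point (15 mm allowed), but the hand-in call returned no verdict.

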